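# Guard down, length stop out to the red mark

## Task

Get the little strip sander ready: lower its raised clear guard gently until it lies flat on its rubber stop. Then squeeze the blue lock button on the black grip of the telescoping length stop, pull the stop out until its white pointer stands within the width of the red mark on the scale, and finish still holding it there by the grip with the button squeezed in, because its spring pulls it back. Leave the two paint bottles, the cup and the palette where they are.

Things in the scene. Friction and masses are not known exactly. Their poses are not given: they have to be found in the camera images.
- sander: Grey strip sander, fixed to the table; base 165 mm (x) by 470 mm (y), 30 mm high. Axes, shared by all its parts: z up, y along the scale (the stop extends to +y, the robot's left), x away from the robot; turned up to 0.25 rad about the vertical. Origin at table level, on the stop's line of travel, 110 mm to -y of the grip. The guard is at the -y end, the telescoping stop at the +y end.
- guard (a joint): Angle (rad) of the sander's clear guard with an orange front edge. 0 = lying flat on its rubber stop (down), grows as it lifts; starts between 0.7 and 1.15, and is limited to 1.35. A friction hinge holds it wherever it is left; 1 to 2.5 N at the free edge moves it down, about 4 N lifts it.
- guard_hinge (a point): Middle of the guard's hinge line (along y), a fixed point 96 mm above the table. The panel is 104 mm wide (y), 5 mm thick, mid-plane through the hinge line, and reaches 138 mm from it; its last 18 mm is an orange strip, flush. At angle q the free edge points along (-cos q, 0, sin q) in the sander's axes and the outer face along (sin q, 0, cos q). Nothing stands above that face.
- guard_edge (a point): Point on the guard's outer face in the middle of the orange strip, 129 mm from the hinge line; moves with the guard. A place to push down on with the shut fingertips.
- grip: Black upright grip block on the telescoping stop: 22 mm (x) by 34 (y) by 74 tall, top 120 mm above the table. Origin: the point to grasp, on its centre line, 24 mm below the top; axes as the sander's. Pinch from above, fingers closing along x: one on the plain -x face, one on the blue button on the +x face. Within 60 mm around it nothing is higher than 72 mm above the table.
- stop_arm (a joint): How far the telescoping stop is pulled out (m), along +y: 0 = fully in, locked by a catch; up to 0.135. Always starts at 0. A spring of 2.5 to 4 N pulls it back when let go; it locks nowhere else. If it runs back with the button out it stops about 17 mm before home, unlocked, and can be pulled out again from there.
- lock_button (a joint): Travel (m) of the blue lock button into the grip, towards -x: 0 = out, 0.005 = fully in. It stands 7 mm out of the grip's +x face, centred at the height of the grip's origin, 26 mm wide, 28 tall: 29 mm over grip and button, 24 with it in (middle then 1 mm to +x of the grip's origin). Takes 3.5 N to start, 7 N fully in; the catch is free above 0.003.
- pointer (a point): Tip of the white pointer bar of the stop, 73 mm from the grip's centre line towards +x and level along y with it, about 52 mm above the table; moves along y with the stop. Axes as the sander's.
- mark: Red mark clipped on the scale: a fixed block 22 mm (x) by 8 (y) by 10 high. Origin: centre of its underside, 30 mm above the table, 85 mm to +x of the grip's line of travel; axes as the sander's. It lies 50 to 115 mm to +y of where the pointer starts. The pointer is on it when its tip has the same y in the sander's axes, to within half the mark's width (4 mm).
- orange_paint: Bystander: orange paint bottle, 28 mm across, 72 mm tall, standing on the table just beside the sander. Origin at the centre of its underside.
- green_paint: Bystander: green paint bottle, 28 mm across, 72 mm tall, standing. Origin at the centre of its underside.
- water_glass: Bystander: white cup, 66 mm across, 75 mm tall, standing behind the sander. Origin at the centre of its underside.
- palette: Bystander: yellow palette tray, 85 by 120 mm, 12 mm high, lying behind the sander. Origin at the centre of its underside.

How it is judged:
By the outcome, as a careful person would: the job done as asked, in the order asked, and still so for the second after the job is handed in, while the arm keeps its last pose, push and grip.
It also fails if it takes over 54 s, if anything falls off the work surface, if the arm or the gripper's body presses on something with over 40 N, if the wrist force passes 120 N, or if a joint passes its speed limit or range.

## Robot

A 7-joint arm with a two-finger parallel gripper is mounted at the origin on the work surface. World frame = base frame: x ahead of the robot, y to its left, z up, the work surface at z = 0. Lengths are in m, angles in rad, forces in N, time in s.
With the tool pointing down it reaches from about 0.35 to 0.9 m from the base axis. Payload 8.1 kg.
Tool frame: the origin (TCP) lies on the centre line of the jaws, within the pads' length; the fingertips stand 14 mm ahead of it and the grasp point (between the pads) lies 5 mm behind it; z points along the fingers, y is the direction in which the jaws open and shut (so a half turn about z gives the same grasp; the last joint's range is limited). The gripper opens to 92 mm and grips with 3 to 60 N. Pads are 19 mm wide; open, the fingers measure 130 mm over their backs; the gripper's body (75 mm by 190 mm) begins 47 mm behind the grasp point.
Start: joints at [-1.42, 0.434, 0.025, 1.573, -0.012, 1.134, -0.075], TCP at [0.157, 0.605, 0.241] pointing down, gripper open.
Joint ranges: [-2.62, 2.62], [-0.44, 2.09], [-1.27, 1.32], [0.08, 2.57], [-1.32, 4.46], [0.12, 2], [-2.74, 2.74]. Speed limits (rad/s): [2.22, 2.22, 3.01, 3.01, 3.14, 3.14, 3.14].

## Interface

Orientations are given as a rotation vector (axis times angle).
In Python, from cell import arm, optics gives the robot as it stands.
- The arm moves only by the shell command python3 -m creep 'ROWS' [FORCE]. ROWS is JSON, a list of rows, each an object with "translation": the shift along the tool's x, y, z in m, a list of three; "rot": the turn, a rotation vector about the tool's x, y, z in degrees, a list of three; "jaw": the finger opening in m, from 0 to 0.0918. In form: [{"translation": [x, y, z], "rot": [wx, wy, wz], "jaw": jaw}, ...]. A call has 1 to 12 rows; each row shifts and turns the commanded pose from where the row before left it, along the tool's axes as they then stand; what a row does not reach is not made up. A row lasts 1/12 s, in which the tool goes at most 41.7 mm and 7.16 degrees, less where a joint would pass 70% of its speed; a pose out of reach is approached as far as the arm can. A call is refused whole if a number of a shift passes 0.0417 or a number of a turn 7.16, either way. A call with a gripper value outside its range is refused whole. The fingers move at their own pace and stop on an object; FORCE is the grip in N (left out, the last holds). Time passes only in rows, so rows that do not move let the fingers close. It gives the time, the measured TCP pose, the force and the opening at its end, in the units of the state.
- arm.observe(): the state, without advancing time (a new reading comes with each control period).
- optics.get_image(name): name is "side" or "top" or "wrist"; returns the picture (400x640x3 uint8, red, green, blue); there is no depth.
- optics.camera_info(name): a dict with "fx", "fy", "cx", "cy" (pixels), "R" (3x3) and "t" (3): a world point X has camera coordinates R X + t. Camera axes: x right, y down, z forward; pixel columns grow to the right and rows downward; lengths in m; the calibration is good to about 2 mm. The wrist camera is an equidistant fisheye: a pixel r from the principal point sees the ray r / f radians off the axis. A picture is of the moment at which its call begins: read the wrist's pose just before it. camera_info takes no time and is no camera call; for the wrist camera it gives the pose at the moment of the call.
- arm.sign_off(): hands the job in, once; it reports no verdict.
Trained networks look in the newest picture that a camera, given by its name, has taken for a name from the list of things; names that differ only in an ending like _2 or _b are one class to them, and where a whole thing is asked for, a point or a joint stands for the part that bears it (a point fixed in the world has none). Each returns a list of dicts, best first, with "score" (0 to 1); they miss things now and then, are a little off and sometimes report something else, mostly with a low value. They report only what shows in the picture. A call takes as long as a camera call.
- optics.boxes_of(camera, thing): "location" ([column, row] in pixels, amid what is visible of it).
- optics.pinpoint(camera, thing): "location" ([column, row] in pixels: a listed point, or the origin of a listed thing).
The state is a dict: "clock": time; "joints": joint angles; "dq": joint speeds; "joint_efforts": joint torques, N m; "position": TCP position; "ee_rot": TCP orientation; "force": force on the tool from outside, world axes, zero at the start; "ft_torque": the same for the moment, N m; "width": opening from 0.0 (shut) to 1.0 (fully open).
Only numpy, scipy, OpenCV 4.12 (cv2) and the standard library are available. Lean on these libraries where they do the work, as an engineer would, in place of code of your own. Each camera call takes 0.05 s, during which the arm holds its last target.

## Working session

There is one attempt and no reset: what is moved stays moved. The work goes in short steps, Python scripts to look and compute and a shell command to move; the robot and the scene stay as the last step left them, time stands still between calls to the robot, and variables do not carry over. Pictures are saved under pics/ and viewed, and the job is handed in when it is done.

```bash
ls; mkdir -p pics; python3 - <<'E'
from cell import arm, optics
import cv2
s=arm.observe();print(s)
for n in ["side","top","wrist"]:
    im=optics.get_image(n);cv2.imwrite(f"pics/{n}0.png",im[:,:,::-1])
    c=optics.camera_info(n);print(n,c)
    for t in ["guard_hinge","guard_edge","grip","pointer","mark","lock_button","sander"]:
        print(t,[(d['score'],d['location']) for d in optics.pinpoint(n,t)][:2])
E
```

```text
pics
{'clock': 0.0, 'joints': array([-1.41962311,  0.43526856,  0.0249493 ,  1.5740942 , -0.01157565,
        1.13399313, -0.07510132]), 'dq': array([-3.99907900e-04, -1.44433156e-03,  1.10196717e-04,  1.92681340e-03,
        6.15402409e-04, -1.02780018e-03,  1.48191818e-05]), 'joint_efforts': array([ 5.10482664e-05, -6.67855310e+01,  9.85089093e-01, -3.14452636e+01,
       -6.04580040e-02,  4.28657373e-02,  1.82952131e-04]), 'position': array([0.15683649, 0.60449652, 0.23991749]), 'ee_rot': array([-3.97612581e-01, -3.11628235e+00,  2.54168383e-03]), 'force': array([-0.34208492,  0.00101806, -0.33083863]), 'ft_torque': array([-0.0251063 , -0.07793514,  0.00303842]), 'width': 0.9997308676907612}
side {'fx': 375.948579691511, 'fy': 375.948579691511, 'cx': 316.7302042776085, 'cy': 194.0035488383669, 'R': array([[-0.99464851, -0.10271697,  0.01111621],
       [-0.06172151,  0.50447086, -0.86121984],
       [ 0.08285409, -0.85729714, -0.50811103]]), 't': array([0.56460636, 0.08439657, 0.67450048])}
guard_hinge [(0.75, [318.6, 134.4])]
guard_edge [(0.7, [347.4, 82.9])]
grip [(0.69, [335.2, 189.7])]
pointer [(0.85, [295.0, 206.7])]
mark [(0.39, [269.6, 253.7])]Traceback (most recent call last):
  File "<stdin>", line 8, in <module>
ValueError: it knows: green_paint, grip, guard_edge, guard_hinge, mark, orange_paint, palette, pointer, sander, water_glass
```

```bash
python3 - <<'E'
from cell import arm, optics
import cv2
for n in ["side","top","wrist"]:
    im=optics.get_image(n);cv2.imwrite(f"pics/{n}1.png",im[:,:,::-1])
    c=optics.camera_info(n);print(n,c)
    for t in ["guard_hinge","guard_edge","grip","pointer","mark"]:
        print(t,[(d['score'],d['location']) for d in optics.pinpoint(n,t)][:2])
E
```

```text
side {'fx': 375.948579691511, 'fy': 375.948579691511, 'cx': 316.7302042776085, 'cy': 194.0035488383669, 'R': array([[-0.99464851, -0.10271697,  0.01111621],
       [-0.06172151,  0.50447086, -0.86121984],
       [ 0.08285409, -0.85729714, -0.50811103]]), 't': array([0.56460636, 0.08439657, 0.67450048])}
guard_hinge [(0.96, [320.2, 133.8]), (0.5, [343.1, 203.5])]
guard_edge [(0.89, [350.8, 87.2])]
grip [(0.78, [336.1, 185.6])]
pointer [(0.62, [295.6, 205.7])]
mark [(0.58, [271.1, 253.5])]
top {'fx': 475.46201978587027, 'fy': 475.46201978587027, 'cx': 319.5833071408934, 'cy': 201.91476519674498, 'R': array([[ 0.01893502, -0.99979079,  0.00773527],
       [-0.98374094, -0.0200119 , -0.1784749 ],
       [ 0.17859236, -0.00423008, -0.98391406]]), 't': array([0.02506435, 0.59987383, 0.91872745])}
guard_hinge [(0.64, [436.8, 212.0])]
guard_edge [(0.86, [449.9, 231.3])]
grip [(0.88, [313.7, 235.7])]
pointer [(0.65, [322.7, 199.1])]
mark [(0.52, [269.4, 190.2])]
wrist {'fx': 309.70691628693146, 'fy': 309.70691628693146, 'cx': 311.71341585804174, 'cy': 201.55809824300366, 'R': array([[ 2.50930501e-01,  9.68005082e-01, -2.13510990e-04],
       [ 9.26084352e-01, -2.39999408e-01,  2.91149542e-01],
       [ 2.81782994e-01, -7.32560298e-02, -9.56677531e-01]]), 't': array([-0.62445196, -0.03590288,  0.39031631])}
guard_hinge []
guard_edge []
grip []
pointer []
mark []
```

View pics/side0.png

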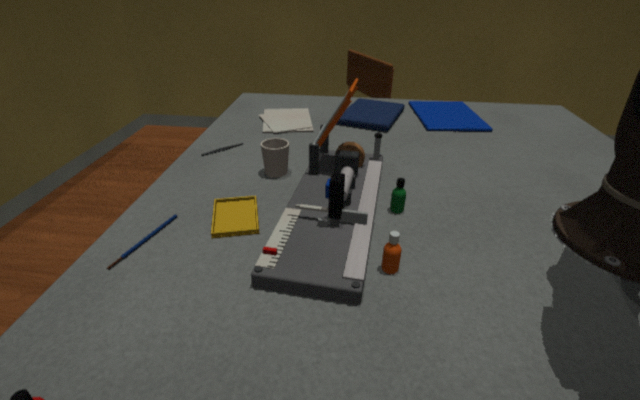

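View pics/top1.png

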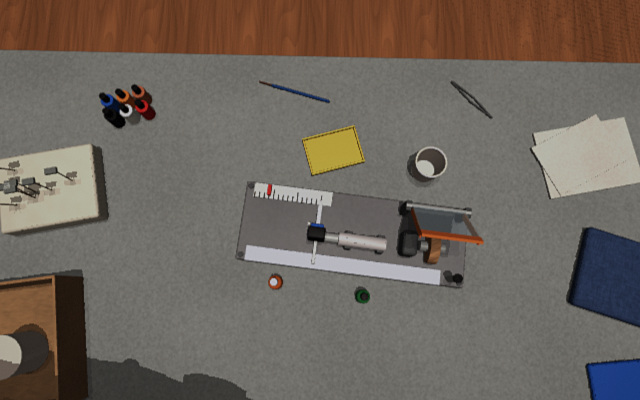

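View pics/wrist1.png

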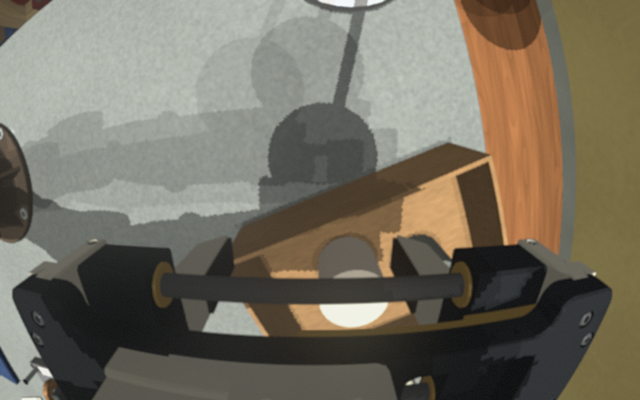

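The side view shows the raised guard at about (345,110), the grip at (337,195) and the red mark at (271,251). In the top view the grip is at (316,233), the mark at (269,188) and the orange guard edge runs from (412,236) to (482,241). Next I triangulate these.

```bash
cat > h.py <<'E'
import numpy as np, cv2
from scipy.optimize import least_squares
from cell import arm, optics
def proj(c,X):
    p=c['R']@np.asarray(X)+c['t']; 
    return np.array([c['cx']+c['fx']*p[0]/p[2],c['cy']+c['fy']*p[1]/p[2]])
def projw(c,X):
    p=c['R']@np.asarray(X)+c['t']; th=np.arctan2(np.hypot(p[0],p[1]),p[2]); r=c['fx']*th/np.hypot(p[0],p[1])
    return np.array([c['cx']+r*p[0],c['cy']+r*p[1]])
def tri(obs):
    f=lambda X:np.concatenate([(projw if n=='wrist' else proj)(c,X)-u for n,c,u in obs])
    r=least_squares(f,[0.55,0,0.1]); return r.x, np.abs(r.fun).max()
E
python3 - <<'E'
from h import *
S=optics.camera_info('side');T=optics.camera_info('top')
print('camS',-S['R'].T@S['t'],'camT',-T['R'].T@T['t'])
D=dict(hinge=([319.6,134],[436.8,212]),edge=([349,85],[449.9,231.3]),grip=([335.6,187.5],[313.7,235.7]),pointer=([295.3,206],[322.7,199.1]),mark=([270.4,253.5],[269.4,190.2]))
for k,(a,b) in D.items():
    print(k,tri([('s',S,a),('t',T,b)]))
for n in ['side','top']:
    im=optics.get_image(n)
    x0,y0=(230,70) if n=='side' else (230,170)
    cr=im[y0:y0+230,x0:x0+200] if n=='side' else im[y0:y0+130,x0:x0+265]
    k=2.6 if n=='side' else 3
    cv2.imwrite(f'pics/{n}z.png',cv2.resize(cr,None,fx=k,fy=k,interpolation=2)[:,:,::-1])
E
```

```text
camS [0.51090884 0.59366637 0.40912886] camT [0.42556815 0.04095    1.0108174 ]
hinge (array([ 0.57859597, -0.19150394,  0.09860668]), np.float64(1.5676248431291242))
edge (array([ 0.52381507, -0.18401447,  0.21151621]), np.float64(0.5335771256234239))
grip (array([0.52903879, 0.04696707, 0.09954372]), np.float64(2.230040315877318))
pointer (array([0.60483035, 0.03042964, 0.04775554]), np.float64(0.7497662634695246))
mark (array([0.62642646, 0.14290402, 0.02855238]), np.float64(0.17200036292936716))
```

View pics/sidez.png

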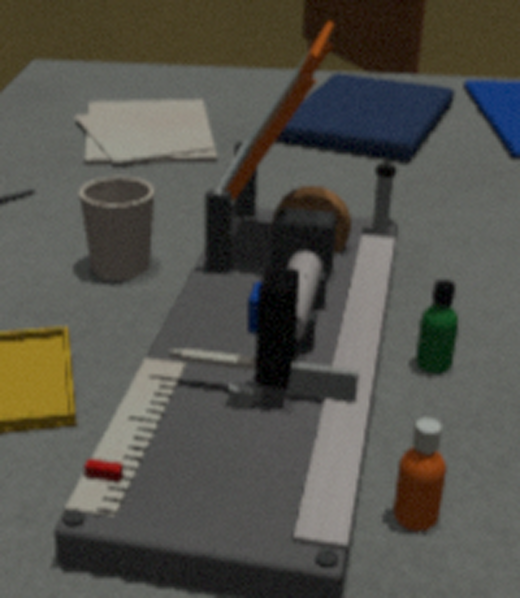

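View pics/topz.png

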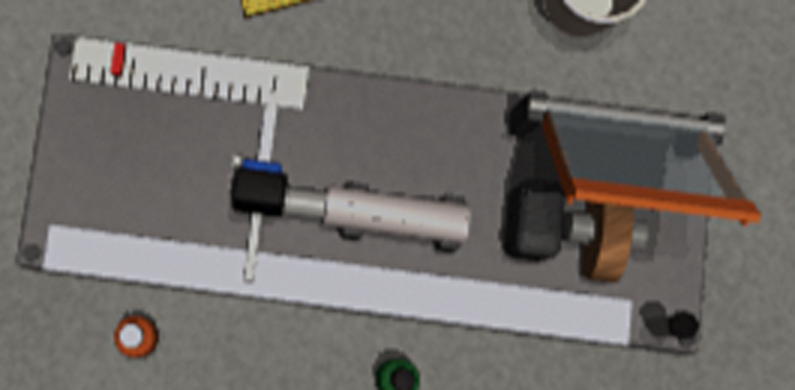

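```bash
cat > fit.py <<'E'
from h import *
S=optics.camera_info('side');T=optics.camera_info('top')
t=lambda a,b:('t',np.array([230+a/3,170+b/3])-.3)
s=lambda a,b:('s',np.array([230+a/2.6,70+b/2.6])-.3)
def pts(p):
    x,y,w,hx,hy,q,m,bx,by=p
    c,n=np.cos(w),np.sin(w)
    W=lambda a,b,z:np.array([x+c*a-n*b,y+n*a+c*b,z])
    G=lambda r,d,o=0.:W(hx-r*np.cos(q)+o*np.sin(q),hy+d,.096+r*np.sin(q)+o*np.cos(q))
    return dict(grip=W(0,.11,.096),gtop=W(0,.11,.12),pointer=W(.073,.11,.052),mark=W(.085,.11+m,.03),marktop=W(.085,.11+m,.04),
      hinge=W(hx,hy,.096),edge=G(.129,0,.0025),
      gL=G(.138,.052),gR=G(.138,-.052),
      c1=W(bx+.0825,by+.235,.03),c2=W(bx-.0825,by+.235,.03),c3=W(bx-.0825,by-.235,.03))
obs=[('grip',('s',[335.6,187.5])),('grip',('t',[313.7,235.7])),('pointer',('s',[295.3,206])),('pointer',('t',[322.7,199.1])),
('marktop',t(118,58)),('marktop',s(104,467)),('hinge',('s',[319.6,134])),('hinge',('t',[436.8,212])),
('edge',('s',[349,85])),('edge',('t',[449.9,231.3])),('gL',t(570,193)),('gR',t(757,213)),('gL',s(313,70)),('gR',s(329,28)),
('c1',t(52,35)),('c2',t(18,265)),('c3',t(693,350)),('c2',s(345,575)),('c1',s(60,528))]
C=dict(s=S,t=T)
def f(p):
    P=pts(p); return np.concatenate([proj(C[o[0]],P[k])-o[1] for k,o in obs])
r=least_squares(f,[.54,-.07,-.12,.05,-.12,.9,.1,0.02,0],loss='soft_l1',f_scale=1.5)
if __name__=='__main__':
    print(np.round(r.x,4))
    for (k,o),e in zip(obs,f(r.x).reshape(-1,2)): print(k,o[0],np.round(e,1))
    P=pts(r.x)
    for k in P: print(k,np.round(P[k],4))
E
python3 fit.py
```

```text
[ 0.5195 -0.0667 -0.1027  0.0753 -0.1174  1.0526  0.1108  0.0168  0.0345]
grip s [1.  0.9]
grip t [ 2.3 -2.9]
pointer s [-0.3 -0.6]
pointer t [-2.3  1. ]
marktop t [-0.8  0.1]
marktop s [-0.1 -1.1]
hinge s [-0.1  1.4]
hinge t [-0.5 -3. ]
edge s [0.9 0.9]
edge t [0.2 2.3]
gL t [ 0.4 -0.7]
gR t [-0.3  0.2]
gL s [-0.1 -7.1]
gR s [-0.  -3.5]
c1 t [-0.2 -0.6]
c2 t [-0.9  0.7]
c3 t [2.7 0.6]
c2 s [ 0.8 -0.2]
c1 s [-2.6  0.1]
grip [0.5307 0.0427 0.096 ]
gtop [0.5307 0.0427 0.12  ]
pointer [0.6034 0.0353 0.052 ]
mark [0.6266 0.1442 0.03  ]
marktop [0.6266 0.1442 0.04  ]
hinge [ 0.5823 -0.1912  0.096 ]
edge [ 0.5209 -0.1849  0.2093]
gL [ 0.5196 -0.1325  0.2159]
gR [ 0.509  -0.2359  0.2159]
c1 [0.6459 0.1912 0.03  ]
c2 [0.4818 0.2082 0.03  ]
c3 [ 0.4336 -0.2594  0.03  ]
```

The crops confirm the raised guard, with the button on the grip's +x side; the fit gives yaw about -0.10 and q about 1.05. I'll turn the tool so that tool x is sander +y and tool y is sander +x, and raise it.

```bash
python3 -m creep '[{"translation":[0,0,-0.006],"rot":[0,0,6.78],"jaw":0},{"translation":[0,0,-0.006],"rot":[0,0,6.78],"jaw":0},{"translation":[0,0,-0.006],"rot":[0,0,6.78],"jaw":0},{"translation":[0,0,-0.006],"rot":[0,0,6.78],"jaw":0},{"translation":[0,0,-0.006],"rot":[0,0,6.78],"jaw":0},{"translation":[0,0,-0.006],"rot":[0,0,6.78],"jaw":0},{"translation":[0,0,-0.006],"rot":[0,0,6.78],"jaw":0},{"translation":[0,0,-0.006],"rot":[0,0,6.78],"jaw":0},{"translation":[0,0,-0.006],"rot":[0,0,6.78],"jaw":0},{"translation":[0,0,-0.006],"rot":[0,0,6.78],"jaw":0},{"translation":[0,0,-0.006],"rot":[0,0,6.78],"jaw":0},{"translation":[0,0,-0.006],"rot":[0,0,6.78],"jaw":0}]' 20
cat > st.py <<'E'
from h import *
from scipy.spatial.transform import Rotation as Ro
def st(target=None,q=False):
    s=arm.observe();R=Ro.from_rotvec(s['ee_rot']).as_matrix()
    print('t',round(s['clock'],2),'pos',np.round(s['position'],4),'F',np.round(s['force'],1),'M',np.round(s['ft_torque'],2),'w',round(s['width']*.0918,4),'ty',np.round(R[:,1],3),'tz',np.round(R[:,2],3),'j',np.round(s['joints'],2))
    if target is not None: print('delta tool',np.round(R.T@(np.array(target)-s['position']),4))
    return s,R
if __name__=='__main__':
    import sys
    st([float(a) for a in sys.argv[1:4]] if len(sys.argv)>3 else None)
E
python3 st.py .53 -.07 .31
```

```text
clock: 2.3
position: [0.1569, 0.6049, 0.3131]
ee_rot: [-2.339, -2.097, 0.0]
force: [-0.0, 0.8, -0.5]
width: 0.181
t 2.3 pos [0.1569 0.6049 0.3131] F [-0.   0.8 -0.5] M [-0.08  0.11 -0.05] w 0.0166 ty [ 0.994 -0.109 -0.   ] tz [-0.  0. -1.] j [-1.64  0.39  0.35  1.48 -0.14  1.29 -1.39]
delta tool [-0.6304  0.4442  0.003 ]
```

```bash
python3 -m creep '[{"translation":[-0.0285,0.024,0],"rot":[0,0,0],"jaw":0},{"translation":[-0.0285,0.024,0],"rot":[0,0,0],"jaw":0},{"translation":[-0.0285,0.024,0],"rot":[0,0,0],"jaw":0},{"translation":[-0.0285,0.024,0],"rot":[0,0,0],"jaw":0},{"translation":[-0.0285,0.024,0],"rot":[0,0,0],"jaw":0},{"translation":[-0.0285,0.024,0],"rot":[0,0,0],"jaw":0},{"translation":[-0.0285,0.024,0],"rot":[0,0,0],"jaw":0},{"translation":[-0.0285,0.024,0],"rot":[0,0,0],"jaw":0},{"translation":[-0.0285,0.024,0],"rot":[0,0,0],"jaw":0},{"translation":[-0.0285,0.024,0],"rot":[0,0,0],"jaw":0},{"translation":[-0.0285,0.024,0],"rot":[0,0,0],"jaw":0},{"translation":[-0.0285,0.024,0],"rot":[0,0,0],"jaw":0}]' 20
python3 -m creep '[{"translation":[-0.0285,0.024,0],"rot":[0,0,0],"jaw":0},{"translation":[-0.0285,0.024,0],"rot":[0,0,0],"jaw":0},{"translation":[-0.0285,0.024,0],"rot":[0,0,0],"jaw":0},{"translation":[-0.0285,0.024,0],"rot":[0,0,0],"jaw":0},{"translation":[0,0,0],"rot":[0,0,0],"jaw":0},{"translation":[0,0,0],"rot":[0,0,0],"jaw":0}]' 20
python3 - <<'E'
from st import *
st()
c=optics.camera_info('wrist');print(-c['R'].T@c['t'])
im=optics.get_image('wrist');cv2.imwrite('pics/w2.png',im[:,:,::-1])
import pickle;pickle.dump((im,c),open('w2.pkl','wb'))
for t in ["guard_hinge","guard_edge","grip","pointer","mark"]:
    print(t,[(d['score'],d['location']) for d in optics.pinpoint('wrist',t)][:2])
from fit import *
P=pts(r.x)
for k in P: print(k,np.round(projw(c,P[k]),1))
E
```

```text
clock: 3.3
position: [0.4089, 0.2335, 0.3131]
ee_rot: [-2.332, -2.104, -0.001]
force: [0.6, -0.0, 0.4]
width: 0.003
clock: 3.8
position: [0.4929, 0.1096, 0.3129]
ee_rot: [2.338, 2.098, 0.0]
force: [-0.6, 0.2, -0.2]
width: 0.007
t 3.8 pos [0.4929 0.1096 0.3129] F [-0.6  0.2 -0.2] M [-0.04  0.07  0.01] w 0.0006 ty [ 0.994 -0.108  0.001] tz [ 0.001 -0.    -1.   ] j [-0.9   0.19  0.7   1.79 -0.13  1.21 -0.27]
[0.50072732 0.18776486 0.45583329]
guard_hinge [(0.64, [346.2, 226.7])]
guard_edge []
grip [(0.74, [348.0, 226.3])]
pointer [(0.9, [392.9, 216.7])]
mark [(0.59, [400.0, 137.2])]
grip [347.9 225.3]
gtop [350.1 232.7]
pointer [395.3 213.2]
mark [403.9 133.4]
marktop [405.9 134. ]
hinge [386.7 353.6]
edge [356.9 412.2]
gL [355.8 394.1]
gR [349.4 434.6]
c1 [414.4  99.7]
c2 [296.   96.6]
c3 [301.9 362.1]
```

View pics/w2.png

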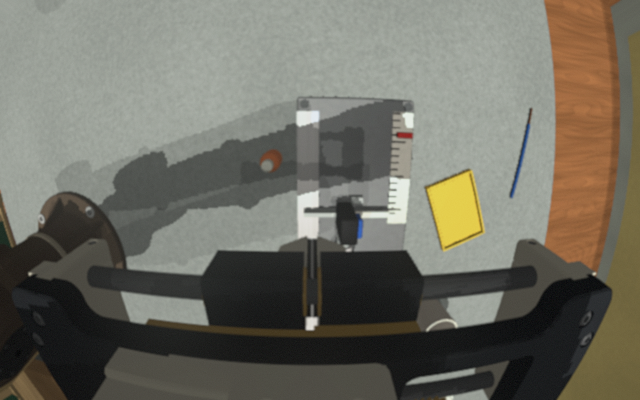

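The wrist view shows the mark at (404,135), the pointer at (395,211) and the grip at (348,225). All are within about 3 px of the fit, so the model holds. I'll go behind the guard, over the hinge.

```bash
python3 -m creep '[{"translation":[-0.029,0.0111,0],"rot":[0,0,0],"jaw":0},{"translation":[-0.029,0.0111,0],"rot":[0,0,0],"jaw":0},{"translation":[-0.029,0.0111,0],"rot":[0,0,0],"jaw":0},{"translation":[-0.029,0.0111,0],"rot":[0,0,0],"jaw":0},{"translation":[-0.029,0.0111,0],"rot":[0,0,0],"jaw":0},{"translation":[-0.029,0.0111,0],"rot":[0,0,0],"jaw":0},{"translation":[-0.029,0.0111,0],"rot":[0,0,0],"jaw":0},{"translation":[-0.029,0.0111,0],"rot":[0,0,0],"jaw":0},{"translation":[-0.029,0.0111,0],"rot":[0,0,0],"jaw":0},{"translation":[-0.029,0.0111,0],"rot":[0,0,0],"jaw":0},{"translation":[0,0,0],"rot":[0,0,0],"jaw":0},{"translation":[0,0,0],"rot":[0,0,0],"jaw":0}]' 20
cat > pic.py <<'E'
from st import *
import sys
n,out=sys.argv[1:3]
c=optics.camera_info(n); im=optics.get_image(n)
if len(sys.argv)>3:
    a,b,w,h=map(int,sys.argv[3:7]); im=im[b:b+h,a:a+w]; k=min(800/w,600/h); im=cv2.resize(im,None,fx=k,fy=k,interpolation=2)
cv2.imwrite(f'pics/{out}.png',im[:,:,::-1])
E
python3 st.py .55 -.188 .2
python3 pic.py side s3 230 10 200 150; python3 pic.py top t3 380 150 120 90
```

```text
clock: 5.1
position: [0.5724, -0.1893, 0.3125]
ee_rot: [2.335, 2.101, -0.001]
force: [0.6, 0.2, -0.6]
width: 0.007
t 5.1 pos [ 0.5724 -0.1893  0.3125] F [ 0.6  0.2 -0.6] M [-0.03  0.07 -0.06] w 0.0007 ty [ 0.994 -0.105 -0.   ] tz [-0.    -0.001 -1.   ] j [-0.3   0.41  0.79  1.56 -0.3   1.29  0.42]
delta tool [-0.001  -0.0224  0.1125]
```

View pics/s3.png

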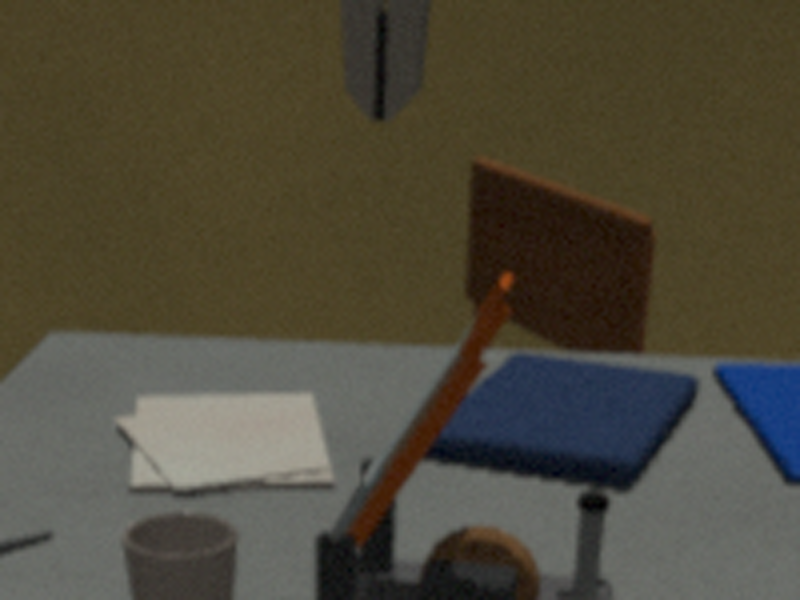

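View pics/t3.png

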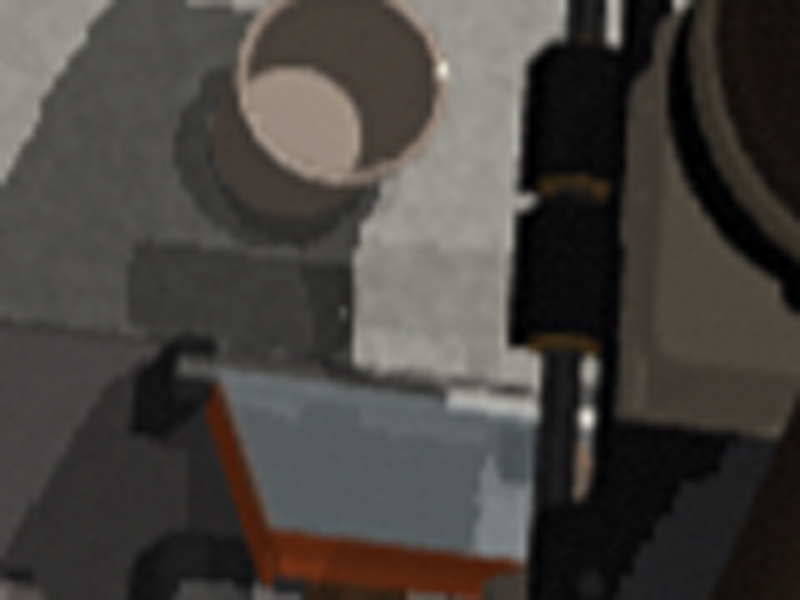

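Side view: the tapered shut fingertips are at crop (380,110) and the guard's orange edge is at (507,275). I'm clear behind and above it, so next I work out the arc of shifts.

```bash
cat > arc.py <<'E'
from st import *
import fit, sys
P=fit.pts(fit.r.x);H=P['hinge'];w=fit.r.x[2]
ex=np.array([np.cos(w),np.sin(w),0]);ez=np.array([0,0,1.])
def tcp(q,d0=.020,extra=0):
    r=.127-.005*min(q,1.05)/1.05
    d=.0025+d0*np.sin(q)+extra
    return H+ex*(-r*np.cos(q)+d*np.sin(q))+ez*(r*np.sin(q)+d*np.cos(q)+.014)
s,R=st()
prev=s['position']
for q,e in [(1.05,.015),(1.05,0),(.95,0),(.85,0),(.75,0),(.65,0),(.55,0),(.45,0),(.35,0),(.25,0),(.15,0),(.08,0),(.03,0),(0,0),(0,-.003)]:
    p=tcp(q,extra=e); print(q,e,np.round(p,4),'d',np.round(R.T@(p-prev),4)); prev=p
E
python3 arc.py
```

```text
t 5.2 pos [ 0.5727 -0.1865  0.3124] F [-0.2  0.1 -0.1] M [-0.04  0.11  0.01] w 0.0005 ty [ 0.995 -0.101 -0.001] tz [-0.     0.001 -1.   ] j [-0.3   0.41  0.78  1.57 -0.3   1.29  0.42]
1.05 0.015 [ 0.552  -0.1881  0.2332] d [-0.0038 -0.0204  0.0793]
1.05 0 [ 0.539  -0.1868  0.2257] d [ 0.     -0.013   0.0075]
0.95 0 [ 0.5266 -0.1855  0.2205] d [ 0.     -0.0125  0.0052]
0.85 0 [ 0.5147 -0.1842  0.2139] d [ 0.     -0.012   0.0066]
0.75 0 [ 0.5034 -0.1831  0.2059] d [ 0.     -0.0113  0.008 ]
0.65 0 [ 0.493  -0.182   0.1966] d [ 0.     -0.0105  0.0093]
0.55 0 [ 0.4835 -0.181   0.1861] d [ 0.     -0.0095  0.0106]
0.45 0 [ 0.4753 -0.1802  0.1744] d [-0.     -0.0083  0.0117]
0.35 0 [ 0.4684 -0.1795  0.1618] d [-0.     -0.007   0.0126]
0.25 0 [ 0.4629 -0.1789  0.1483] d [-0.     -0.0055  0.0134]
0.15 0 [ 0.4589 -0.1785  0.1343] d [-0.    -0.004  0.014]
0.08 0 [ 0.4571 -0.1783  0.1242] d [-0.     -0.0018  0.0101]
0.03 0 [ 0.4562 -0.1782  0.1169] d [-0.     -0.0008  0.0073]
0 0 [ 0.456  -0.1782  0.1125] d [-0.     -0.0003  0.0044]
0 -0.003 [ 0.456  -0.1782  0.1095] d [-0.     0.     0.003]
```

```bash
python3 -m creep '[{"translation":[0,0,0.016],"rot":[0,0,0],"jaw":0},{"translation":[0,0,0.016],"rot":[0,0,0],"jaw":0},{"translation":[0,0,0.016],"rot":[0,0,0],"jaw":0},{"translation":[0,0,0.016],"rot":[0,0,0],"jaw":0},{"translation":[0,-0.01,0.015],"rot":[0,0,0],"jaw":0},{"translation":[0,-0.01,0],"rot":[0,0,0],"jaw":0},{"translation":[0,-0.0065,0.0037],"rot":[0,0,0],"jaw":0},{"translation":[0,-0.0065,0.0037],"rot":[0,0,0],"jaw":0},{"translation":[0,0,0],"rot":[0,0,0],"jaw":0}]' 20
python3 arc.py|head -1
python3 pic.py side s4 230 10 200 150
```

```text
clock: 5.95
position: [0.5387, -0.1841, 0.2267]
ee_rot: [-2.332, -2.104, -0.001]
force: [0.0, 0.6, -0.1]
width: 0.005
t 5.95 pos [ 0.5387 -0.1841  0.2267] F [ 0.   0.6 -0.1] M [-0.07  0.06 -0.  ] w 0.0004 ty [ 0.995 -0.103  0.   ] tz [ 0.     0.001 -1.   ] j [-0.31  0.42  0.76  1.77 -0.33  1.08  0.47]
```

View pics/s4.png

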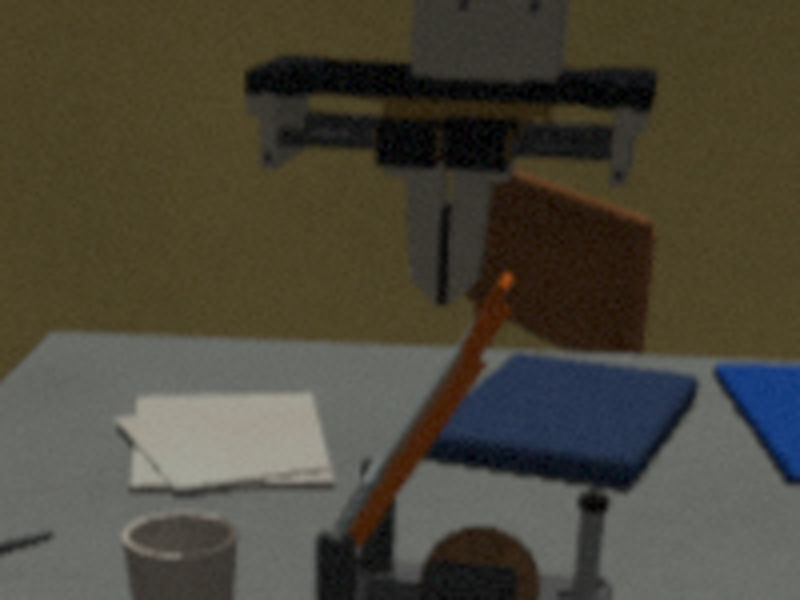

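The side view shows the tip at crop (440,300), not yet touching the panel and rather near its top. I'll lower it by 10 mm and creep towards it.

```bash
python3 -m creep '[{"translation":[0,0,0.01],"rot":[0,0,0],"jaw":0},{"translation":[0,-0.005,0],"rot":[0,0,0],"jaw":0},{"translation":[0,-0.003,0],"rot":[0,0,0],"jaw":0},{"translation":[0,0,0],"rot":[0,0,0],"jaw":0}]' 20
python3 -m creep '[{"translation":[0,-0.003,0.001],"rot":[0,0,0],"jaw":0},{"translation":[0,-0.003,0.001],"rot":[0,0,0],"jaw":0},{"translation":[0,0,0],"rot":[0,0,0],"jaw":0}]' 20
python3 pic.py side s5 230 10 200 150
```

```text
clock: 6.33
position: [0.5313, -0.1839, 0.2163]
ee_rot: [-2.333, -2.103, 0.0]
force: [-0.1, 0.8, -0.2]
width: 0.006
clock: 6.58
position: [0.5254, -0.1833, 0.2143]
ee_rot: [2.333, 2.104, 0.0]
force: [0.5, -1.1, 0.6]
width: -0.001
```

View pics/s5.png

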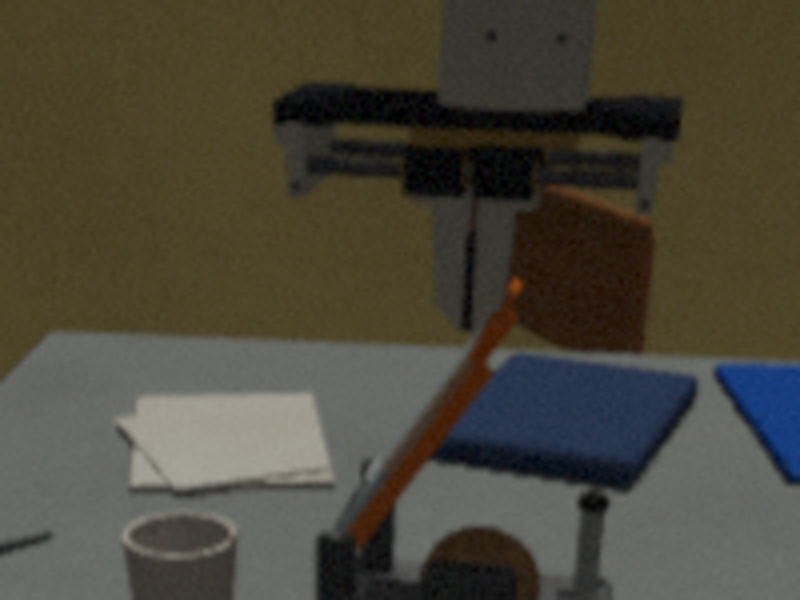

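The guard has started to move: its edge went from (507,275) to (515,288) in the crop. Continuing the arc slowly.

```bash
python3 -m creep '[{"translation":[0,-0.006,0.0025],"rot":[0,0,0],"jaw":0},{"translation":[0,-0.006,0.003],"rot":[0,0,0],"jaw":0},{"translation":[0,-0.006,0.0033],"rot":[0,0,0],"jaw":0},{"translation":[0,-0.006,0.0035],"rot":[0,0,0],"jaw":0},{"translation":[0,-0.0056,0.004],"rot":[0,0,0],"jaw":0},{"translation":[0,-0.0056,0.004],"rot":[0,0,0],"jaw":0},{"translation":[0,0,0],"rot":[0,0,0],"jaw":0}]' 20
python3 pic.py side s6 230 10 200 150
```

```text
clock: 7.22
position: [0.4889, -0.1792, 0.1931]
ee_rot: [-2.332, -2.102, 0.001]
force: [0.5, -0.1, -0.0]
width: 0.005
```

View pics/s6.png

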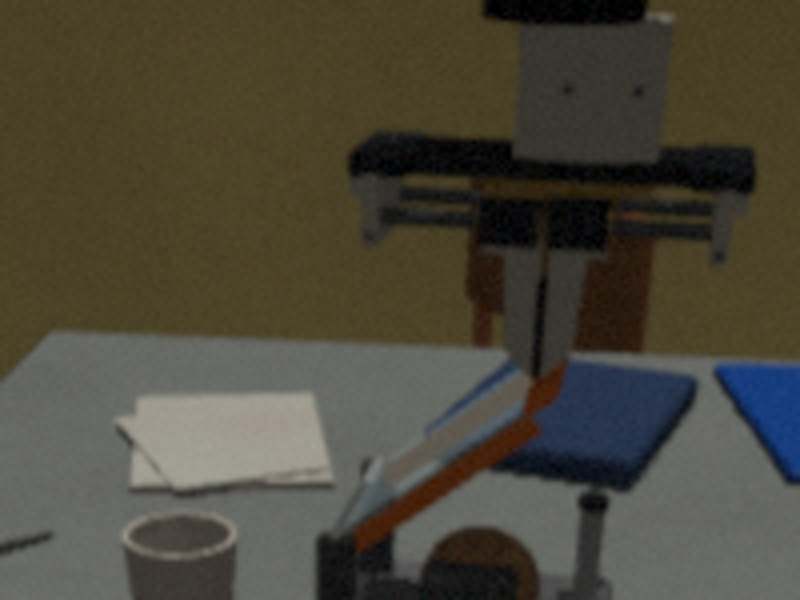

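The guard is following at about 0.65 rad, with the tip on the orange strip at crop (535,375). Continuing.

```bash
python3 -m creep '[{"translation":[0,-0.005,0.0050],"rot":[0,0,0],"jaw":0},{"translation":[0,-0.0045,0.0055],"rot":[0,0,0],"jaw":0},{"translation":[0,-0.0042,0.0058],"rot":[0,0,0],"jaw":0},{"translation":[0,-0.004,0.006],"rot":[0,0,0],"jaw":0},{"translation":[0,-0.0035,0.0063],"rot":[0,0,0],"jaw":0},{"translation":[0,-0.003,0.0065],"rot":[0,0,0],"jaw":0},{"translation":[0,-0.0027,0.0066],"rot":[0,0,0],"jaw":0},{"translation":[0,-0.002,0.0066],"rot":[0,0,0],"jaw":0},{"translation":[0,-0.002,0.0066],"rot":[0,0,0],"jaw":0},{"translation":[0,0,0],"rot":[0,0,0],"jaw":0}]' 20
python3 pic.py side s7 230 10 200 150;python3 arc.py|tail -4
```

```text
clock: 8.1
position: [0.4588, -0.1761, 0.1377]
ee_rot: [-2.332, -2.102, 0.002]
force: [0.4, 0.1, -0.8]
width: 0.004
0.08 0 [ 0.4571 -0.1783  0.1242] d [-0.     -0.0018  0.0101]
0.03 0 [ 0.4562 -0.1782  0.1169] d [-0.     -0.0008  0.0073]
0 0 [ 0.456  -0.1782  0.1125] d [-0.     -0.0003  0.0044]
0 -0.003 [ 0.456  -0.1782  0.1095] d [-0.     0.     0.003]
```

View pics/s7.png

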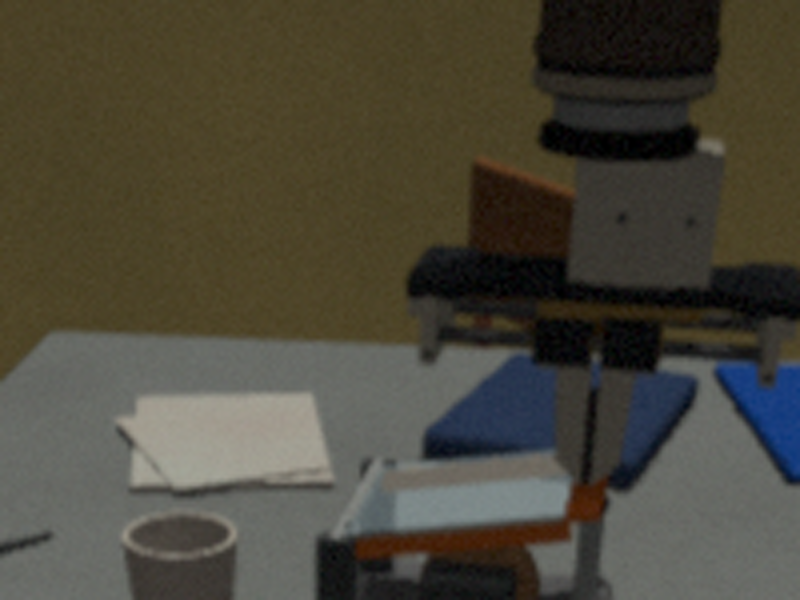

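Nearly flat, at about 0.2 rad. The final approach will be slow, watching the force.

```bash
python3 -m creep '[{"translation":[0,-0.001,0.004],"rot":[0,0,0],"jaw":0},{"translation":[0,-0.001,0.004],"rot":[0,0,0],"jaw":0},{"translation":[0,0,0.004],"rot":[0,0,0],"jaw":0},{"translation":[0,0,0.003],"rot":[0,0,0],"jaw":0},{"translation":[0,0,0.003],"rot":[0,0,0],"jaw":0},{"translation":[0,0,0.002],"rot":[0,0,0],"jaw":0},{"translation":[0,0,0.002],"rot":[0,0,0],"jaw":0},{"translation":[0,0,0],"rot":[0,0,0],"jaw":0}]' 20
python3 -m creep '[{"translation":[0,0,0.001],"rot":[0,0,0],"jaw":0},{"translation":[0,0,0.001],"rot":[0,0,0],"jaw":0},{"translation":[0,0,0],"rot":[0,0,0],"jaw":0}]' 20
```

```text
clock: 8.82
position: [0.458, -0.1761, 0.1168]
ee_rot: [-2.333, -2.104, 0.0]
force: [-0.2, -0.1, 0.1]
width: 0.007
clock: 9.07
position: [0.4582, -0.1762, 0.1151]
ee_rot: [2.333, 2.104, 0.0]
force: [-0.1, -0.0, -0.1]
width: 0.006
```

```bash
python3 -m creep '[{"translation":[0,0,0.001],"rot":[0,0,0],"jaw":0},{"translation":[0,0,0.001],"rot":[0,0,0],"jaw":0},{"translation":[0,0,0],"rot":[0,0,0],"jaw":0}]' 20
python3 -m creep '[{"translation":[0,0,0.001],"rot":[0,0,0],"jaw":0},{"translation":[0,0,0],"rot":[0,0,0],"jaw":0}]' 20
python3 pic.py side s8 230 10 200 150
```

```text
clock: 9.32
position: [0.4581, -0.1762, 0.113]
ee_rot: [2.333, 2.104, 0.0]
force: [0.2, 0.9, 0.6]
width: 0.003
clock: 9.48
position: [0.4582, -0.1762, 0.1127]
ee_rot: [-2.333, -2.104, -0.001]
force: [-4.0, 0.8, 11.0]
width: 0.005
```

View pics/s8.png

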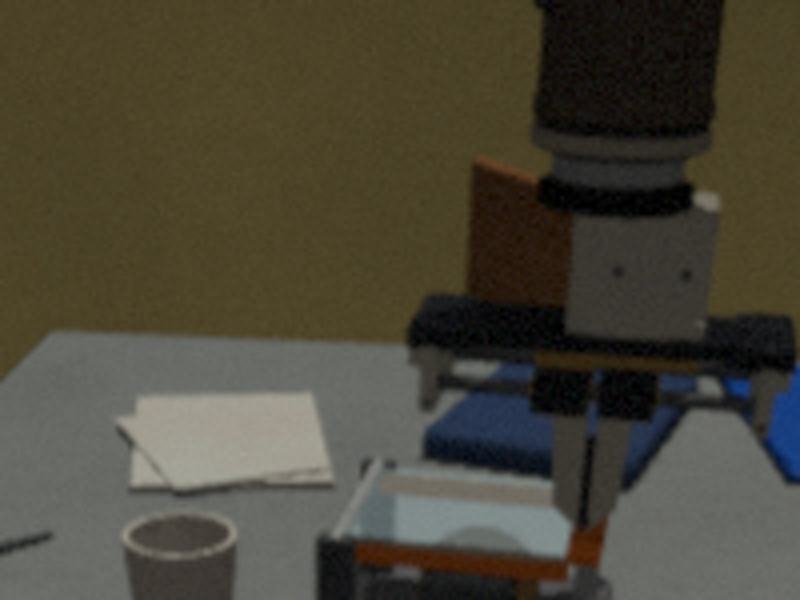

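Force is 11 N upward at z 0.1127, where I expected 0.1125, and the view shows the panel level: it is on its stop. I'll lift off, open the jaws and go above the grip.

```bash
python3 -m creep '[{"translation":[0,0,-0.01],"rot":[0,0,0],"jaw":0},{"translation":[0,0,-0.03],"rot":[0,0,0],"jaw":0},{"translation":[0,0,-0.03],"rot":[0,0,0],"jaw":0},{"translation":[0,0,-0.03],"rot":[0,0,0],"jaw":0.06},{"translation":[0.02,0.005,-0.03],"rot":[0,0,0],"jaw":0.06},{"translation":[0.03,0.0066,-0.007],"rot":[0,0,0],"jaw":0.06},{"translation":[0.03,0.0066,0],"rot":[0,0,0],"jaw":0.06},{"translation":[0.03,0.0066,0],"rot":[0,0,0],"jaw":0.06},{"translation":[0.03,0.0066,0],"rot":[0,0,0],"jaw":0.06},{"translation":[0.03,0.0066,0],"rot":[0,0,0],"jaw":0.06},{"translation":[0.03,0.0066,0],"rot":[0,0,0],"jaw":0.06},{"translation":[0.025,0.0066,0],"rot":[0,0,0],"jaw":0.06}]' 20
python3 -m creep '[{"translation":[0,0,0],"rot":[0,0,0],"jaw":0.06},{"translation":[0,0,0],"rot":[0,0,0],"jaw":0.06}]' 20
python3 pic.py side s9 230 70 200 150
python3 - <<'E'
from st import *
st()
import pickle
for k in 1,:
    c=optics.camera_info('wrist');im=optics.get_image('wrist');cv2.imwrite('pics/w9.png',im[:,:,::-1]);pickle.dump((im,c),open('w9.pkl','wb'))
    for t in ["grip","pointer","mark"]: print(t,[(d['score'],d['location']) for d in optics.pinpoint('wrist',t)][:2])
from fit import *
P=pts(r.x)
for k in ['grip','gtop','pointer','marktop','mark']: print(k,np.round(projw(c,P[k]),1))
for t in ["guard_hinge","guard_edge"]: print(t,[(d['score'],d['location']) for d in optics.pinpoint('side',t)][:2])
p=r.x.copy();p[5]=0;P=pts(p);print([(k,np.round(proj(S,P[k]),1)) for k in ('edge','hinge')])
E
```

```text
clock: 10.53
position: [0.5324, 0.0448, 0.2496]
ee_rot: [-2.331, -2.105, -0.001]
force: [0.2, 0.3, -0.6]
width: 0.607
clock: 10.7
position: [0.5323, 0.0439, 0.2492]
ee_rot: [2.329, 2.108, -0.001]
force: [1.3, -0.4, -0.2]
width: 0.648
t 10.75 pos [0.532  0.0423 0.2493] F [ 0.   0.4 -0.1] M [-0.19  0.05 -0.03] w 0.0597 ty [ 0.995 -0.102 -0.   ] tz [-0.    -0.001 -1.   ] j [-0.74  0.32  0.74  1.83 -0.24  1.09 -0.02]
grip [(0.86, [308.9, 191.2])]
pointer [(0.73, [372.6, 179.9])]
mark [(0.46, [383.0, 89.0])]
grip [311.  189.8]
gtop [310.9 196.5]
pointer [375.  180.1]
marktop [386.1  83.5]
mark [384.1  84.2]
guard_hinge [(0.64, [321.4, 134.9])]
guard_edge [(0.84, [378.1, 136.2])]
[('edge', array([377.9, 139.4])), ('hinge', array([319.5, 135.4]))]
```

View pics/w9.png

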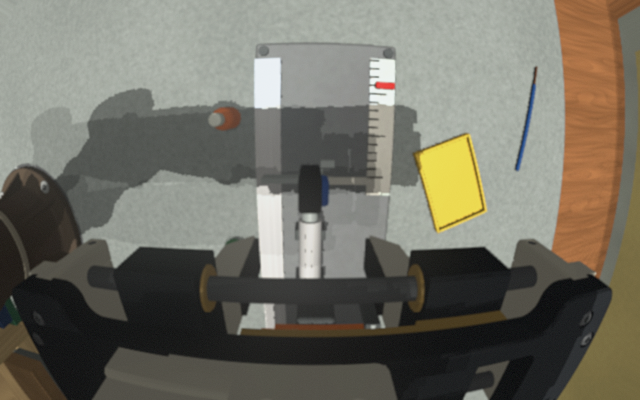

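View pics/s9.png

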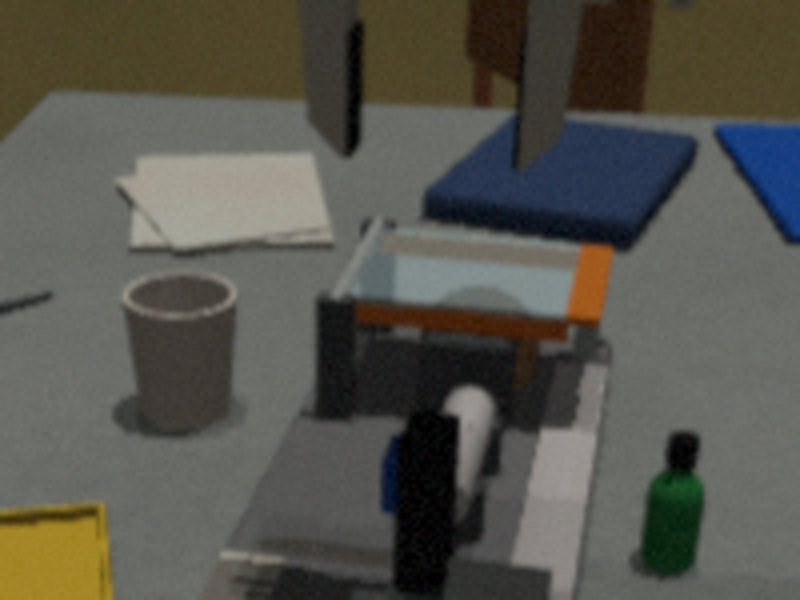

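The side view shows the guard lying level on its post, with its orange strip at crop (590,285). In the wrist view the grip is centred between the jaws at (310,190). I'll descend over it.

```bash
python3 -m creep '[{"translation":[0,0,0.025],"rot":[0,0,0],"jaw":0.06},{"translation":[0,0,0.025],"rot":[0,0,0],"jaw":0.06},{"translation":[0,0,0.025],"rot":[0,0,0],"jaw":0.06},{"translation":[0,0,0.02],"rot":[0,0,0],"jaw":0.06},{"translation":[0,0,0.02],"rot":[0,0,0],"jaw":0.06},{"translation":[0,0,0.015],"rot":[0,0,0],"jaw":0.06},{"translation":[0,0,0.012],"rot":[0,0,0],"jaw":0.06},{"translation":[0,0,0.01],"rot":[0,0,0],"jaw":0.06},{"translation":[0,0,0.005],"rot":[0,0,0],"jaw":0.06},{"translation":[0,0,0],"rot":[0,0,0],"jaw":0.06}]' 20
python3 st.py .532 .0427 .091
python3 pic.py side s10 280 120 120 90;python3 pic.py wrist w10 220 80 200 150
```

```text
clock: 11.88
position: [0.5318, 0.0422, 0.0915]
ee_rot: [-2.333, -2.103, 0.001]
force: [-0.5, 1.0, 0.3]
width: 0.657
t 11.88 pos [0.5318 0.0422 0.0915] F [-0.5  1.   0.3] M [-0.11  0.09 -0.03] w 0.0603 ty [ 0.995 -0.103 -0.001] tz [-0.001 -0.    -1.   ] j [-0.62  0.52  0.61  2.   -0.43  0.75  0.15]
delta tool [0.0005 0.0001 0.0005]
```

View pics/s10.png

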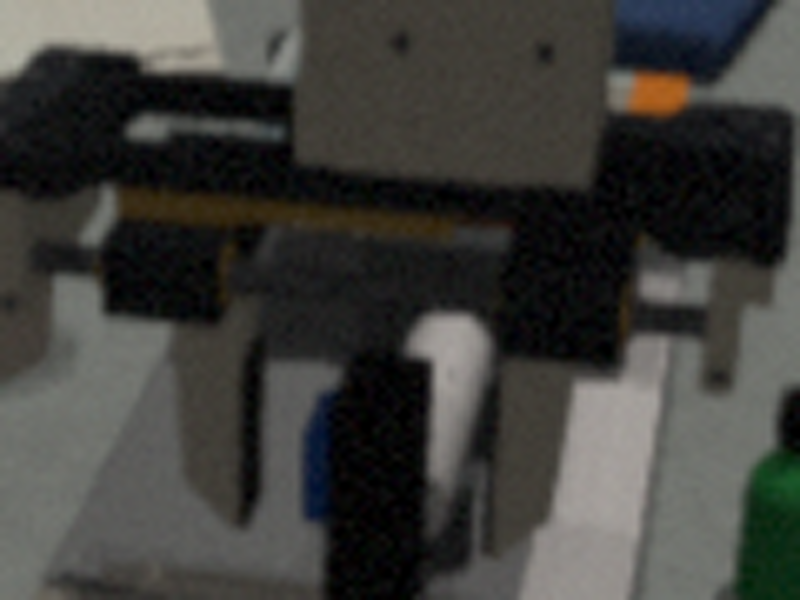

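View pics/w10.png

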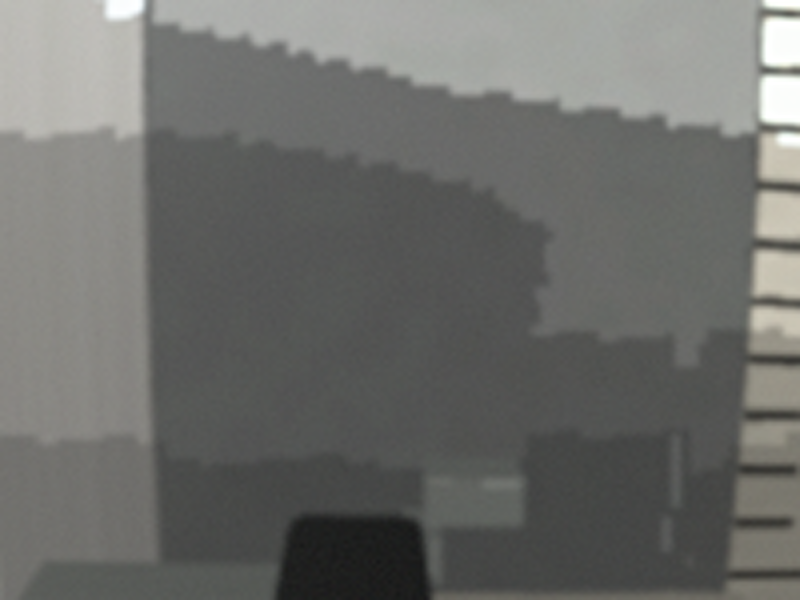

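In the side view the grip is centred between the fingers (245 and 495, grip plus button 305 to 430), with the button at pad height. Squeezing.

```bash
python3 -m creep '[{"translation":[0,0,0],"rot":[0,0,0],"jaw":0.035},{"translation":[0,0,0],"rot":[0,0,0],"jaw":0.03},{"translation":[0,0,0],"rot":[0,0,0],"jaw":0.015},{"translation":[0,0,0],"rot":[0,0,0],"jaw":0.01},{"translation":[0,0,0],"rot":[0,0,0],"jaw":0.01},{"translation":[0,0,0],"rot":[0,0,0],"jaw":0.01},{"translation":[0,0,0],"rot":[0,0,0],"jaw":0.01}]' 25
python3 st.py
```

```text
clock: 12.57
position: [0.5311, 0.0426, 0.0923]
ee_rot: [-2.332, -2.102, 0.002]
force: [-5.4, 0.8, 8.2]
width: 0.26
t 12.57 pos [0.5311 0.0426 0.0923] F [-5.4  0.8  8.2] M [-0.02  0.95 -0.14] w 0.0239 ty [ 0.995 -0.103 -0.002] tz [-0.002  0.001 -1.   ] j [-0.62  0.52  0.61  2.   -0.43  0.76  0.15]
```

The opening is 23.9 mm, so the button is fully in. Pulling out along tool x.

```bash
python3 -m creep '[{"translation":[0.004,0,0],"rot":[0,0,0],"jaw":0.01},{"translation":[0.008,0,0],"rot":[0,0,0],"jaw":0.01},{"translation":[0.01,0,0],"rot":[0,0,0],"jaw":0.01},{"translation":[0.01,0,0],"rot":[0,0,0],"jaw":0.01},{"translation":[0.008,0,0],"rot":[0,0,0],"jaw":0.01},{"translation":[0,0,0],"rot":[0,0,0],"jaw":0.01}]' 25
python3 st.py; python3 pic.py side s11 230 140 200 150
```

```text
clock: 13.07
position: [0.5355, 0.0833, 0.0923]
ee_rot: [-2.331, -2.104, 0.001]
force: [-4.4, -1.7, 7.1]
width: 0.257
t 13.07 pos [0.5355 0.0833 0.0923] F [-4.4 -1.7  7.1] M [-0.51  0.86 -0.15] w 0.0236 ty [ 0.995 -0.102 -0.002] tz [-0.002  0.001 -1.   ] j [-0.69  0.53  0.61  1.97 -0.44  0.77  0.08]
```

View pics/s11.png

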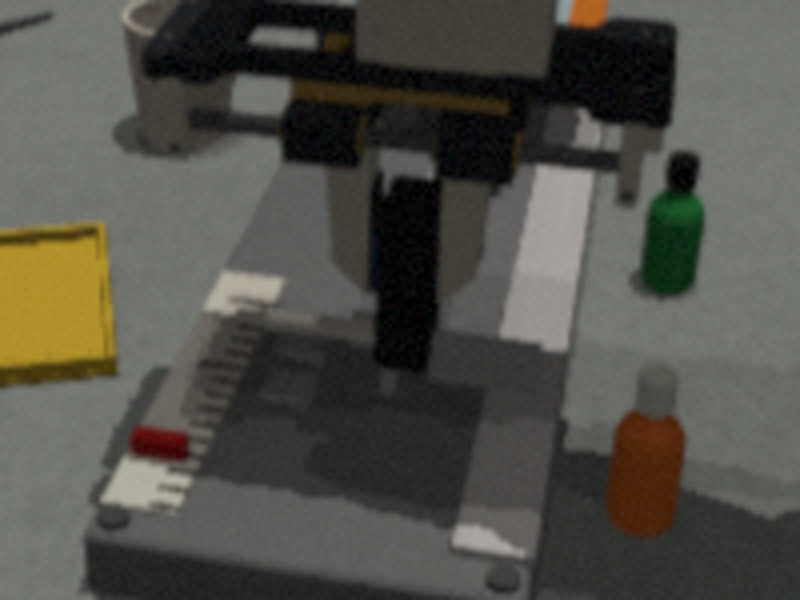

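The stop follows: the pointer is at about (265,310) and the mark at (160,440) in the crop. About 60 mm more before measuring again.

```bash
python3 -m creep '[{"translation":[0.006,0,0],"rot":[0,0,0],"jaw":0.01},{"translation":[0.01,0,0],"rot":[0,0,0],"jaw":0.01},{"translation":[0.01,0,0],"rot":[0,0,0],"jaw":0.01},{"translation":[0.01,0,0],"rot":[0,0,0],"jaw":0.01},{"translation":[0.01,0,0],"rot":[0,0,0],"jaw":0.01},{"translation":[0.008,0,0],"rot":[0,0,0],"jaw":0.01},{"translation":[0.004,0,0],"rot":[0,0,0],"jaw":0.01},{"translation":[0,0,0],"rot":[0,0,0],"jaw":0.01},{"translation":[0,0,0],"rot":[0,0,0],"jaw":0.01}]' 25
python3 pic.py side s12 240 200 120 90; python3 pic.py top t12 230 160 120 90; python3 pic.py wrist w12 300 80 160 120
python3 - <<'E'
from st import *
st()
for n in ('side','top','wrist'):
  for t in ["pointer","mark"]: print(n,t,[(d['score'],d['location']) for d in optics.pinpoint(n,t)][:2])
E
```

```text
clock: 13.87
position: [0.5418, 0.1395, 0.0923]
ee_rot: [-2.333, -2.103, 0.002]
force: [-2.7, -2.7, 5.3]
width: 0.257
t 14.02 pos [0.5417 0.1391 0.0923] F [-2.9 -2.3  4.1] M [-0.59  0.56 -0.12] w 0.0237 ty [ 0.995 -0.104 -0.001] tz [-0.001 -0.001 -1.   ] j [-0.78  0.56  0.61  1.93 -0.44  0.79 -0.02]
side pointer [(0.77, [278.3, 237.5])]
side mark [(0.42, [270.9, 253.6])]
top pointer []
top mark []
wrist pointer []
wrist mark [(0.97, [426.7, 207.0])]
```

View pics/s12.png

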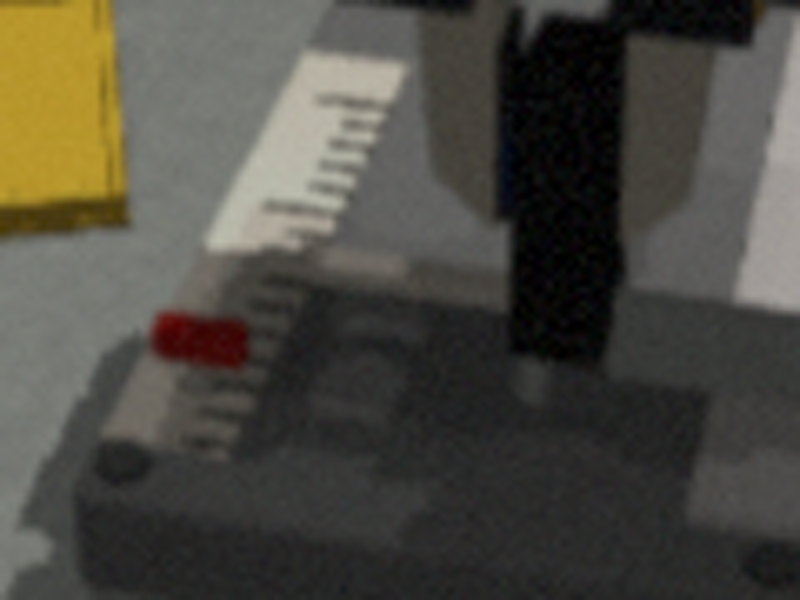

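View pics/t12.png

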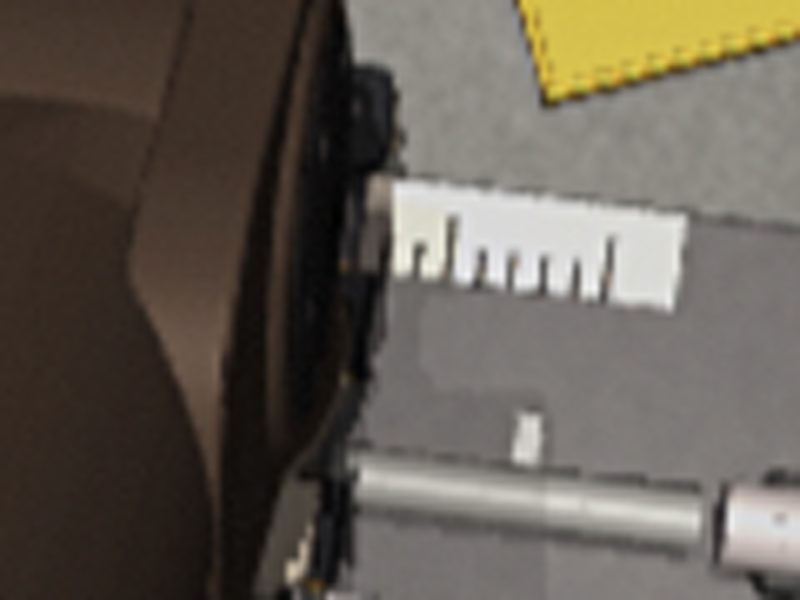

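View pics/w12.png

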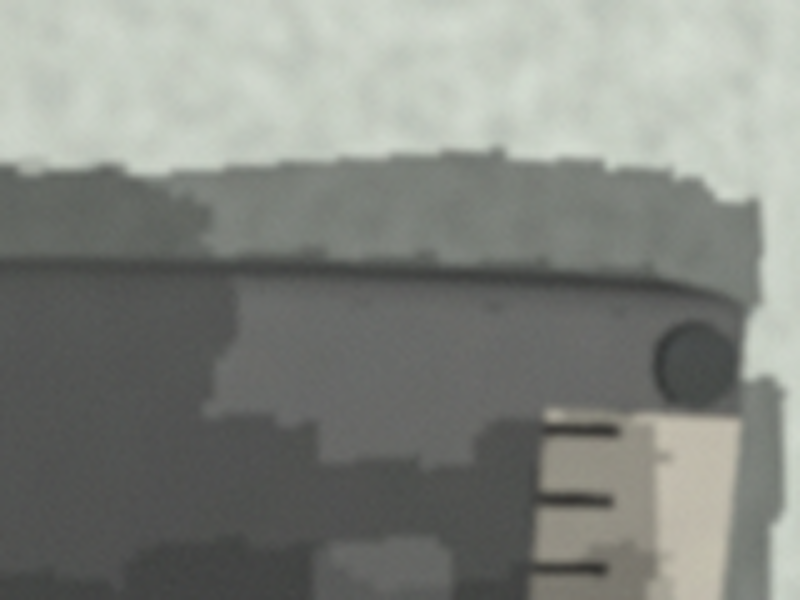

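```bash
python3 pic.py wrist w13 350 120 160 120
```

```text
(no output)
```

View pics/w13.png

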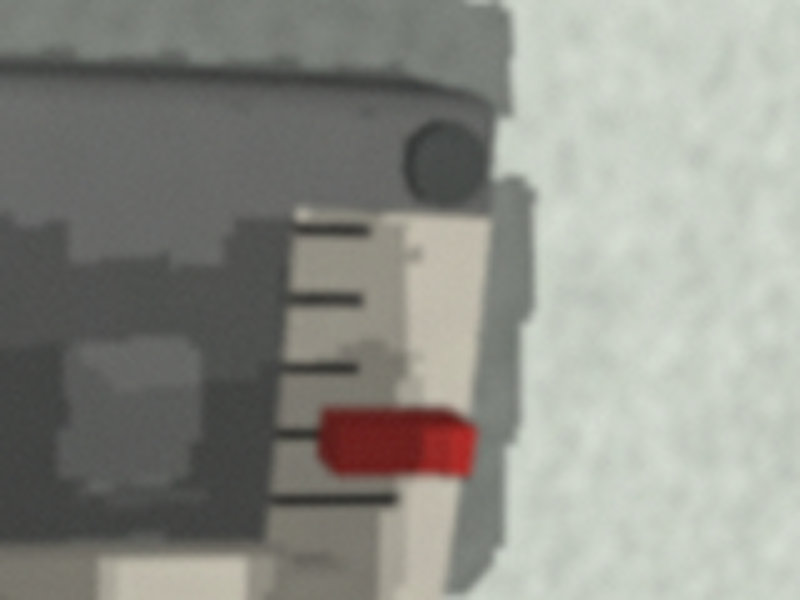

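The wrist crop shows the red mark at (398,442) and the pointer bar entering at the bottom left at (180,575). I'll measure both from there.

```bash
python3 - <<'E'
from st import *
s,R=st()
c=optics.camera_info('wrist');im=optics.get_image('wrist')
cr=im[180:270,340:460];cv2.imwrite('pics/w14.png',cv2.resize(cr,None,fx=6.5,fy=6.5,interpolation=2)[:,:,::-1])
def ray(u,z):
    d=(np.array(u)-[c['cx'],c['cy']])/c['fx'];th=np.hypot(*d);v=np.array([*(d/th*np.sin(th)),np.cos(th)])
    v=c['R'].T@v;o=-c['R'].T@c['t'];return o+v*(z-o[2])/v[2]
def loc(p): return np.round(R.T@(p-s['position']),4)
print('mark pin',loc(ray([426.7,207.0],.03)),'centroid',loc(ray([429.6,208.4],.036)))
# red centroid
h=cv2.cvtColor(im,cv2.COLOR_RGB2HSV);m=((h[...,0]<6)|(h[...,0]>174))&(h[...,1]>150)&(h[...,2]>60);m[:, :380]=0;m[:, 480:]=0
ys,xs=np.nonzero(m);print(xs.min(),xs.max(),ys.min(),ys.max(),xs.mean(),ys.mean())
print('auto',loc(ray([xs.mean(),ys.mean()],.036)))
import fit
P=fit.pts(fit.r.x);print('fit mark',loc(P['mark']))
for n in ['side']:
    C=fit.S
    im2=optics.get_image(n);h=cv2.cvtColor(im2,cv2.COLOR_RGB2HSV);m=((h[...,0]<6)|(h[...,0]>174))&(h[...,1]>150)&(h[...,2]>50);m[:240]=0;m[265:]=0;m[:,:255]=0;m[:,290:]=0
    ys,xs=np.nonzero(m);u=np.array([xs.mean(),ys.mean()]);print('side red',u,len(xs))
    v=C['R'].T@np.array([(u[0]-C['cx'])/C['fx'],(u[1]-C['cy'])/C['fy'],1]);o=-C['R'].T@C['t'];print('side mark',loc(o+v*(.036-o[2])/v[2]))
    v=C['R'].T@np.array([(278.3-C['cx'])/C['fx'],(237.5-C['cy'])/C['fy'],1]);print('side pointer',loc(o+v*(.052-o[2])/v[2]))
E
```

```text
t 14.37 pos [0.5417 0.139  0.0923] F [-2.5 -3.2  6.1] M [-0.59  0.64 -0.1 ] w 0.0236 ty [ 0.995 -0.104 -0.001] tz [-0.001 -0.    -1.   ] j [-0.78  0.56  0.61  1.93 -0.44  0.79 -0.02]
mark pin [0.0119 0.0834 0.0622] centroid [0.0128 0.0833 0.0562]
414 444 203 214 428.9654088050315 208.06289308176102
auto [0.013  0.0828 0.0562]
fit mark [0.014  0.084  0.0622]
side red [269.80232558 250.55813953] 86
side mark [0.0147 0.0836 0.0562]
side pointer [-0.0001  0.0737  0.0402]
```

View pics/w14.png

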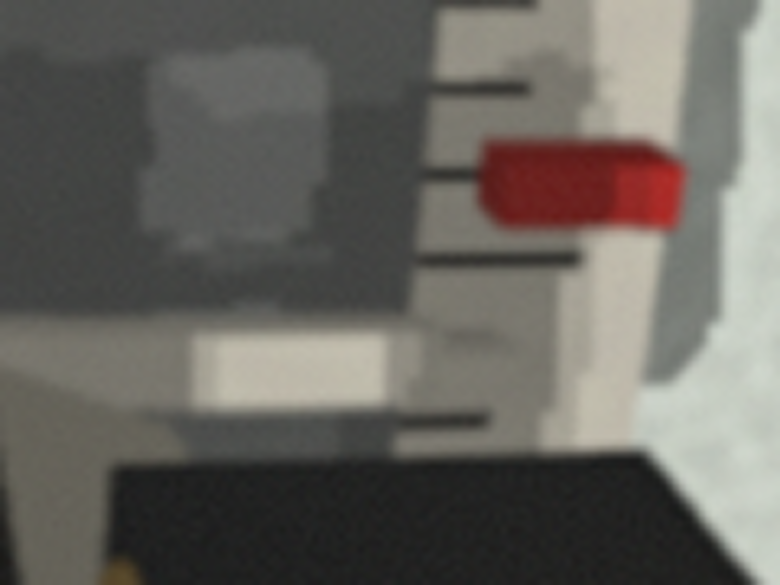

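```bash
python3 -m creep '[{"translation":[0.005,0,0],"rot":[0,0,0],"jaw":0.01},{"translation":[0.005,0,0],"rot":[0,0,0],"jaw":0.01},{"translation":[0.0033,0,0],"rot":[0,0,0],"jaw":0.01},{"translation":[0,0,0],"rot":[0,0,0],"jaw":0.01},{"translation":[0,0,0],"rot":[0,0,0],"jaw":0.01}]' 25
python3 pic.py side s15 240 200 120 90
python3 - <<'E'
from st import *
s,R=st()
c=optics.camera_info('wrist');im=optics.get_image('wrist')
cr=im[180:270,340:460];cv2.imwrite('pics/w15.png',cv2.resize(cr,None,fx=6.5,fy=6.5,interpolation=2)[:,:,::-1])
for n in ('side','wrist'):
  for t in ["pointer","mark"]: print(n,t,[(d['score'],d['location']) for d in optics.pinpoint(n,t)][:2])
def loc(p): return np.round(R.T@(p-s['position']),4)
def ray(u,z):
    d=(np.array(u)-[c['cx'],c['cy']])/c['fx'];th=np.hypot(*d);v=np.array([*(d/th*np.sin(th)),np.cos(th)])
    v=c['R'].T@v;o=-c['R'].T@c['t'];return o+v*(z-o[2])/v[2]
w=np.array([-.0000,0,0])
for k,p in dict(ptr=[0,.0725,.0403],mk=[0,.0837,.0562],mkL=[-.004,.0727,.0523],mkR=[.004,.0727,.0523]).items():
    u=projw(c,s['position']+R@np.array(p)); print(k,u,(u-[340,180])*6.5, 'side',(proj(optics.camera_info('side'),s['position']+R@np.array(p))-[240,200])*6.667)
E
```

```text
clock: 14.88
position: [0.5432, 0.1524, 0.0923]
ee_rot: [-2.334, -2.103, 0.002]
force: [-3.0, -2.9, 5.4]
width: 0.257
t 14.93 pos [0.5432 0.1523 0.0923] F [-2.6 -3.1  4. ] M [-0.56  0.55 -0.15] w 0.0238 ty [ 0.995 -0.104 -0.001] tz [-0.001 -0.001 -1.   ] j [-0.8   0.56  0.61  1.92 -0.45  0.8  -0.04]
side pointer [(0.7, [275.1, 246.3])]
side mark [(0.73, [343.8, 204.2]), (0.41, [271.8, 252.5])]
wrist pointer [(0.92, [419.2, 234.7])]
wrist mark [(0.75, [421.2, 224.9])]
ptr [420.71106822 233.93221394] [524.62194342 350.55939063] side [242.89862416 285.73364504]
mk [427.97433151 225.10541406] [571.83315484 293.18519136] side [199.83759354 333.39470461]
mkL [414.95596852 232.59809307] [487.21379535 341.88760498] side [249.42892946 316.13501095]
mkR [416.22124473 222.06309407] [495.43809072 273.41011148] side [239.24164711 337.50875493]
```

View pics/w15.png

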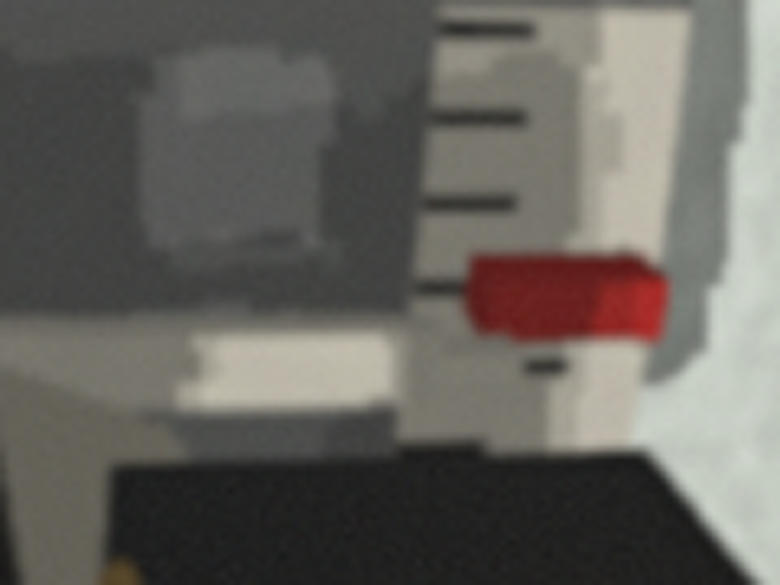

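View pics/s15.png

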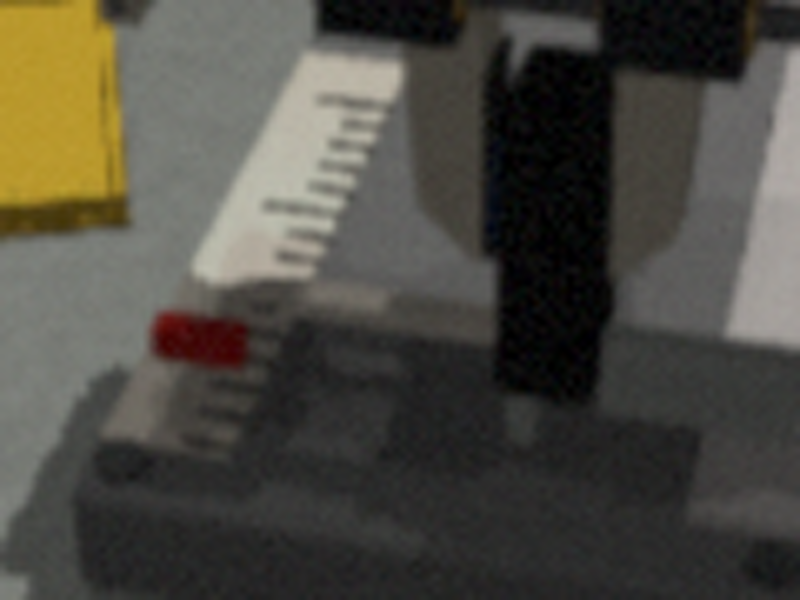

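In the wrist view the pointer tip is at (520,353), predicted (524,350). The mark's centre is at (568,298), predicted (572,293) for exact alignment, so the two agree to about 1 mm. The side view's bar line also fits. One last look at everything.

```bash
python3 pic.py side s16; python3 pic.py top t16
python3 st.py
```

```text
t 15.28 pos [0.5431 0.1521 0.0923] F [-2.3 -2.3  5. ] M [-0.64  0.5  -0.12] w 0.0239 ty [ 0.995 -0.104 -0.001] tz [-0.001 -0.001 -1.   ] j [-0.8   0.56  0.61  1.92 -0.45  0.8  -0.04]
```

View pics/s16.png

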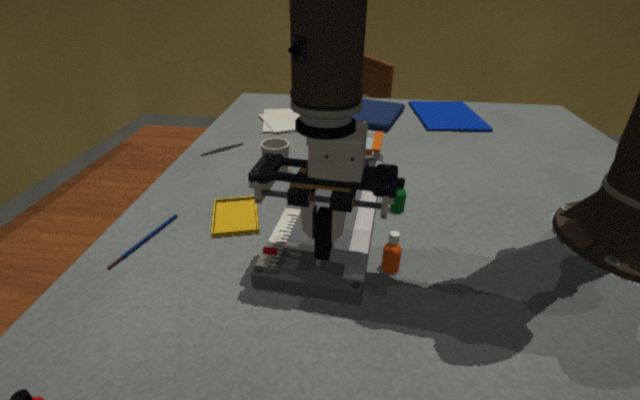

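View pics/t16.png

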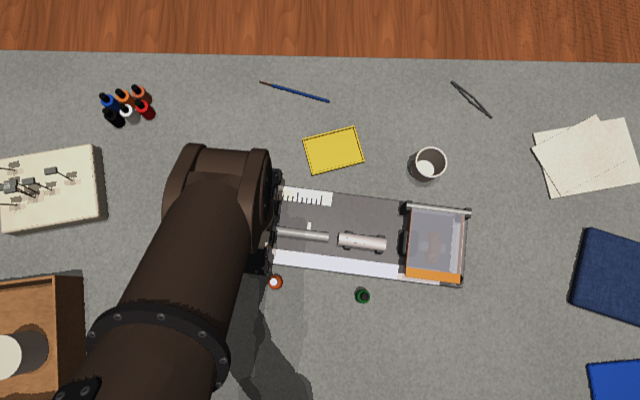

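The guard is flat: in the top view its orange edge is at (433,276). The bottles at (275,282) and (362,295), the cup at (431,163) and the palette at (333,150) have not moved. The grip is held with the button in, so I'm handing in.

```bash
python3 -c "
from cell import arm
print(arm.sign_off())"
```

```text
the job is handed in; nothing more can be done
None
```

I lowered the guard onto its stop, then squeezed the lock button and pulled the length stop out about 110 mm to the red mark. I handed it in at about 15.3 s, still holding the grip at 25 N with the button in.

**Guard:** I pushed it down with the shut fingertips. Contact came at 11 N with the TCP at z = 0.1127 m, against 0.1125 m expected for a flat guard. Later side and top views show it level. One network point for its edge sat 3 px above my model; I took that as noise, given the contact height.

**Pointer and mark:** The wrist view put the pointer within about 1 mm of the mark, well inside the 4 mm allowed. The side view's pointer bar also fitted. The side network's pointer point was about 3.5 px off the bar seen in the picture, so I did not use it. Estimates of the mark's place along the scale from the different views spread over 3 mm.

**Grip and button:** The jaw opening is 23.9 mm against 24 mm for the button fully in, and it held steady throughout the pull.

**Bystanders:** The bottles, cup and palette are at the same pixels as at the start.

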